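# Slide a finished reed plate out of its fixture into the wire basket

## Robot

A 7-joint arm with a two-finger parallel gripper is mounted at the origin on the work surface. World frame = base frame: x ahead of the robot, y to its left, z up, the work surface at z = 0. Lengths are in m, angles in rad, forces in N, time in s.
With the tool pointing down it reaches from about 0.425 to 0.875 m from the base axis. Payload 8.4 kg.
Tool frame: the origin (TCP) lies on the front face of the gripper's body, between the roots of the fingers; the fingertips stand ctrl.tips_ahead ahead of it and the grasp point (between the pads) lies 51 mm ahead of it (ctrl.tips_ahead is the distance from the TCP to the fingertips, in m); z points along the fingers, y is the line along which they close (so a half turn about z gives the same grasp; the last joint's range is limited). The gripper opens to 87 mm and grips with 3 to 60 N. Pads are 19 mm wide; open, the fingers measure 117 mm over their backs; the gripper's body (75 mm by 190 mm) begins 51 mm behind the grasp point.
Start: joints at [-1.352, 0.333, 0.04, 1.465, -0.013, 1.343, -0.059], TCP at [0.203, 0.617, 0.292] pointing down, gripper open.
Joint ranges: [-2.58, 2.58], [-0.38, 2.09], [-1.3, 1.39], [0.25, 2.4], [-1.5, 4.64], [0.08, 2.09], [-2.65, 2.65]. Speed limits (rad/s): [2.22, 2.22, 2.79, 2.79, 3.14, 3.14, 3.14].

## Interface

Orientations are given as a unit quaternion [w, x, y, z].
In Python, from rig import ctrl, gripper_to, planner, read_state, vision gives the robot as it stands. Calls block until the motion is done:
- ctrl.reach(position, orientation): joint-space move of the TCP to a pose.
- ctrl.move_l(position, rot=None, v=0.15): straight line of the TCP; rot=None keeps the orientation; v is the mean speed in m/s.
- ctrl.set_joints(angles): joint-space move.
- gripper_to(opening, grasp_force=None): finger opening in m; grasp_force is the grip in N (None keeps the last); returns when the fingers have stopped.
- ctrl.pause(seconds).
- planner.ik(position, orientation): joint angles nearest the present ones, or None.
- read_state(): the state.
- vision.camera(name): name is "scene" or "top" or "wrist"; returns (picture, depth): 420x560x3 uint8, blue, green, red; 420x560 float32, m along the optical axis (not along the pixel's ray), 0 where there is no reading.
- vision.calibration(name): a dict with "mtx" (3x3 intrinsics, pixels), "k1" (the pictures are not rectified: a ray, as slopes to the right and down, at radius r is drawn at 1 + k1 r^2 times it, then the intrinsics apply), "rvec" (rotation vector, rad) and "tvec" (3), from world to camera coordinates, as OpenCV has them. Camera axes: x right, y down, z forward; pixel columns grow to the right and rows downward; lengths in m; the calibration is good to about 2 mm. A picture is of the moment at which its call begins: read the wrist's pose just before it. calibration takes no time and is no camera call; for the wrist camera it gives the pose at the moment of the call.
A pose or a line that the arm cannot do raises ctrl.Unreachable and nothing moves.
- ctrl.sign_off(): hands the job in; it is judged then, once.
Trained networks look in the newest picture that a camera, given by its name, has taken for a name from the list of things; names that differ only in an ending like _2 or _b are one class to them, and where a whole thing is asked for, a point or a joint stands for the part that bears it (a point fixed in the world has none). Each returns a list of dicts, best first, with "p" (0 to 1); they miss things now and then, are a little off and sometimes report something else, mostly with a low value. They report only what shows in the picture. A call takes as long as a camera call.
- vision.outline_of(camera, target): "pixels" (420x560 bool, what is visible of it).
- vision.spot_point(camera, target): "location" ([x, y, z] in m, in world coordinates, good to about 4 mm: a listed point, or the origin of a listed thing).
The state is a dict: "clock": time; "joint_pos": joint angles; "dq": joint speeds; "effort": joint torques, N m; "ee_pos": TCP position; "orientation": TCP orientation; "wrist_force": force on the tool from outside, world axes, zero at the start; "torque": the same for the moment, N m; "opening": finger opening in m; "finger_force": force on a finger pad.
Only numpy, scipy, OpenCV 4.12 (cv2) and the standard library are available. Lean on these libraries where they do the work, as an engineer would, in place of code of your own. Each camera call takes 0.05 s, during which the arm holds its last target. There are 200 camera calls.

## Task

Lift the loose cover off the slide fixture and lay it flat on the middle of the cork pad, and let go of it. Then press on the exposed brass reed plate with the fingertips, just firmly enough to drag it against its side spring, and slide it along its channel, without lifting it out, over the open end so that it drops into the wire basket. Never bear down hard on the plate or bump it, and leave the spare plates in the wooden tray, the jar and the screwdriver alone.

Things in the scene. Friction and masses are not known exactly. Their poses are not given: they have to be found in the camera images.
- fixture: Grey steel slide fixture, fixed on a plywood board 3 to 14 mm proud of the bench. Origin: board top under mid-channel; heights from there. x: slide direction, from the end stop (face x = -70 mm, top 82) to the open lip (x = 70). Channel bed 62 mm high, 49 mm wide; wall tops 72, 85 over all. Two brass pins, diameter 6, tops 84, at (x, y) = (28, 34), (-52, -34).
- reed_plate: Finished reed plate, slotted brass, 110 (x, along the channel) by 46 by 10 mm, 0.3 kg, in the channel within 5 mm of the end stop, under the clear cover. Its top is level with the walls, so its sides and rear cannot be reached until it has slid forward. A sprung shoe in a side wall holds it lightly: it takes some 2 N to slide. Origin: centre of its underside.
- plate_mid (a point): Centre of the reed plate's volume, 5 mm above the plate's origin.
- cover: Loose cover on the fixture, 110 (x) by 88 (y) by 6 mm, 0.2 kg: clear panel between two aluminium strips. Its two 9 mm holes sit over the pins, which stand 6 mm above its top; lift it straight up 10 mm or more to free it. In its middle a red grip, 40 (x) by 18 mm (y), 6 to 32 mm above the underside. Origin: centre of its underside.
- basket: Steel wire basket, fixed on the fixture's board, 200 mm (x) by 130 mm (y) by 45 mm high, walls 4 mm, floor 3 mm, standing at the open end of the fixture, its near rim just below the lip. Its x points the same way as the slide direction. Origin: centre of its underside.
- cork_pad: Brown cork pad, fixed on the bench, 170 mm (x) by 150 mm (y) by 6 mm thick. Origin: centre of its underside.
- stock_tray: Shallow open wooden tray, fixed, 170 by 140 by 25 mm, holding two spare brass plates. Origin: centre of its underside.
- stock_plate0: Spare brass plate, 110 by 46 by 10 mm, lying in the wooden tray; leave alone. Origin: centre of its underside.
- stock_plate1: Second spare brass plate, as the first; leave alone.
- oil_jar: Small amber glass jar with a black cap, diameter 44 mm, 70 mm high, standing on the bench; leave alone. Origin: centre of its underside.
- screwdriver: Screwdriver lying on the bench; leave alone. Origin: its middle, on the bench.

How it is judged:
On the way, in this order (a step that is already met when the one before it is completed fails the run):
1. the cover lies flat on the cork pad, let go (horizontal distance between cover and cork_pad below 0.05 m and height (world z) of cover below 0.02 m and angle between cover's own z axis and vertical below 0.1 rad and contact force between the fingers and cover below 0.1 N and linear speed of cover below 0.02 m/s), for 0.2 s.
2. the reed plate has been slid forward (about 25 mm or more) and still lies in its channel (x of plate_mid in the frame of fixture between 0.012 and 0.08 m and z of plate_mid in the frame of fixture between 0.06 and 0.075 m), for 0.1 s.
At the end, for the whole second after the job is handed in: The reed plate lies at rest in the wire basket (its centre within the basket's outline and less than 32 mm above the basket's underside); the cover lies at rest and flat (tilt under 0.1 rad) on the cork pad, its centre within 50 mm of the pad's centre (horizontal distance between cover and cork_pad below 0.05 m and height (world z) of cover below 0.02 m and angle between cover's own z axis and vertical below 0.1 rad and x of plate_mid in the frame of basket between -0.1 and 0.1 m and y of plate_mid in the frame of basket between -0.065 and 0.065 m and z of plate_mid in the frame of basket below 0.032 m and linear speed of each of reed_plate, cover below 0.02 m/s); the robot touches nothing.
It fails at once if the fingers load the reed plate with more than 50 N (contact force between the fingers and reed_plate above 50 N).
It fails at once if the reed plate is lifted out of its channel (its centre more than 22 mm above where it lay) (z of plate_mid in the frame of fixture above 0.089 m).
It fails at once if a spare plate, the jar or the screwdriver is moved by more than 20 mm (distance of any of stock_plate0, stock_plate1, oil_jar, screwdriver from where it was at the start of the episode above 0.02 m).
It also fails if it takes over 64 s, if anything falls off the work surface, if the arm or the gripper's body presses on something with over 40 N, if the wrist force passes 120 N, or if a joint passes its speed limit or range.

## Working session

There is one attempt and no reset: what is moved stays moved. The work goes in short steps, each a Python script; the robot and the scene stay as the last script left them, time stands still between calls to the robot, and variables do not carry over. Pictures are saved under pics/ and viewed, at most 10 in all, crops included, and the job is handed in when it is done.

```bash
ls; mkdir -p pics; python3 - <<'E'
from rig import ctrl, gripper_to, planner, read_state, vision
import cv2, numpy as np
print(ctrl.tips_ahead, read_state())
ims=[]
for c in ("top","scene"):
    im,d=vision.camera(c); cv2.imwrite(f"pics/{c}0.png",im); np.save(f"pics/{c}0.npy",d)
    K=vision.calibration(c); print(c,K)
    for t in ["fixture","reed_plate","plate_mid","cover","basket","cork_pad","stock_tray","oil_jar","screwdriver"]:
        r=vision.spot_point(c,t); print(t,[(np.round(x["location"],4),round(x["p"],2)) for x in r[:2]])
E
```

```text
pics
0.0697 {'clock': 0.0, 'joint_pos': array([-1.35226422,  0.33392881,  0.0398564 ,  1.46629833, -0.01340514,
        1.34329719, -0.05848121]), 'dq': array([-0.00014817, -0.00068985, -0.0001092 ,  0.00062228,  0.00045607,
       -0.00105307,  0.00096709]), 'effort': array([ 5.47589298e-04, -6.56378031e+01,  1.33528333e+00, -4.03791082e+01,
       -5.96548291e-02,  4.53042530e-02,  2.09836171e-04]), 'ee_pos': array([0.20296384, 0.61711233, 0.29133413]), 'orientation': array([-8.07392314e-05,  1.58190447e-01,  9.87408269e-01, -8.29001664e-04]), 'wrist_force': array([-1.49065197, -0.49007417, -0.04410144]), 'torque': array([-0.00207624,  0.03957281, -0.03889971]), 'finger_force': 0.0, 'opening': 0.08719715298746358}
top {'mtx': array([[465.06493905,   0.        , 282.41455762],
       [  0.        , 465.06493905, 216.46624656],
       [  0.        ,   0.        ,   1.        ]]), 'k1': 0.010007236672408883, 'rvec': array([ 2.13002937, -2.17829899,  0.13428405]), 'tvec': array([0.0182219 , 0.6180999 , 1.15251109])}
fixture []
reed_plate []
plate_mid []
cover [(array([0.5296, 0.0785, 0
[... 273 characters left out ...]
1.526e-01,  7.000e-04]), 0.88)]
scene {'mtx': array([[425.86488016,   0.        , 275.24894714],
       [  0.        , 425.86488016, 211.66473943],
       [  0.        ,   0.        ,   1.        ]]), 'k1': -0.03710126632540378, 'rvec': array([ 2.15177857,  0.74868654, -0.37493983]), 'tvec': array([-0.46326253, -0.18328838,  1.30829603])}
fixture [(array([0.5222, 0.069 , 0.0138]), 0.96)]
reed_plate [(array([ 0.768 , -0.1525, -0.0024]), 0.18)]
plate_mid []
cover [(array([0.529 , 0.0833, 0.0842]), 0.7)]
basket []
cork_pad [(array([ 0.4879,  0.3483, -0.0013]), 0.84)]
stock_tray []
oil_jar [(array([7.319e-01, 1.282e-01, 6.000e-04]), 0.67)]
screwdriver [(array([ 0.7689, -0.1498, -0.0046]), 0.96)]
```

View pics/top0.png

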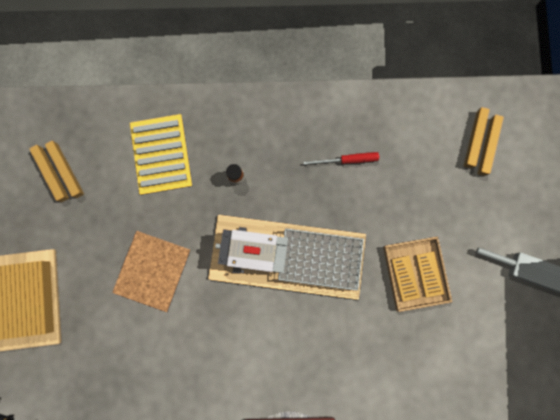

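View pics/scene0.png

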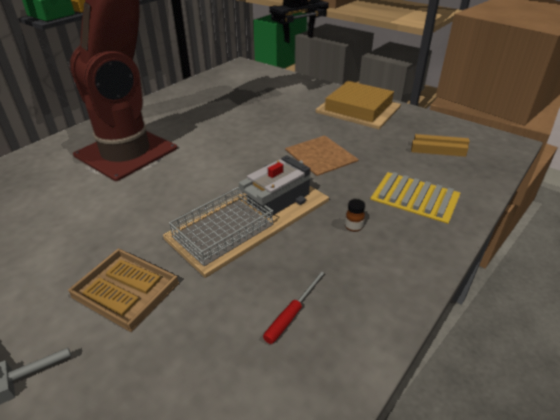

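The top view shows the fixture and cover at about (252,251), slide direction to the right (world −y), the basket at (322,260) and the cork pad at (152,270). The scene view agrees. Next I'll take a closer look with the wrist camera from above the fixture.

```bash
cat > h.py <<'E'
from rig import ctrl, gripper_to, planner, read_state, vision
import cv2, numpy as np
from scipy.spatial.transform import Rotation as R
def quat(yaw):  # tool down, tool y axis along world heading yaw+90deg (fixture y)
    M=np.array([[np.cos(yaw),np.sin(yaw),0],[np.sin(yaw),-np.cos(yaw),0],[0,0,-1.]])
    return R.from_matrix(M).as_quat(scalar_first=True)
def world(c,pix,depth,K):
    pix=np.asarray(pix,float).reshape(-1,1,2)
    u=cv2.undistortPoints(pix,K["mtx"],np.array([K["k1"],0,0,0.])).reshape(-1,2)
    p=np.c_[u,np.ones(len(u))]*np.asarray(depth).reshape(-1,1)
    M=cv2.Rodrigues(K["rvec"])[0]
    return (p-K["tvec"])@M
def redgrip(im,d,K,zlo=None):
    hsv=cv2.cvtColor(im,cv2.COLOR_BGR2HSV)
    m=(((hsv[...,0]<8)|(hsv[...,0]>172))&(hsv[...,1]>150)&(hsv[...,2]>70)&(d>0))
    v,u=np.nonzero(m); return world(None,np.c_[u,v],d[v,u],K)
def rect(P):
    (c,s,a)=cv2.minAreaRect((P[:,:2]*1000).astype(np.float32)); return np.round(c,1),np.round(s,1),round(a,2)
E
cat > a.py <<'E'
from h import *
im=cv2.imread("pics/top0.png"); d=np.load("pics/top0.npy"); K=vision.calibration("top")
P=redgrip(im,d,K); P=P[(abs(P[:,0]-.53)<.06)&(abs(P[:,1]-.08)<.06)]
print("red",rect(P),np.percentile(P[:,2],[5,50,95]))
im_,_=vision.camera("top")
for t in ["fixture","cover","basket","cork_pad"]:
    for o in vision.outline_of("top",t)[:1]:
        v,u=np.nonzero(o["pixels"]); P=world(0,np.c_[u,v],d[v,u],K); print(t,round(o["p"],2),rect(P),np.percentile(P[:,2],[5,50,95]))
yaw=np.deg2rad(-97)
ctrl.reach([0.53,0.08,0.33],quat(yaw))
print(read_state()["clock"],read_state()["joint_pos"])
K=vision.calibration("wrist"); im,d=vision.camera("wrist"); cv2.imwrite("pics/w0.png",im); np.savez("pics/w0.npz",d=d,**K)
P=redgrip(im,d,K); print("red w",rect(P),np.percentile(P[:,2],[5,50,95]),len(P))
for t in ["fixture","reed_plate","plate_mid","cover","basket"]:
    print(t,[(np.round(x["location"],4),round(x["p"],2)) for x in vision.spot_point("wrist",t)[:2]])
E
python3 a.py
```

```text
red (array([530.6,  79.6]), array([36.9, 14.5]), 81.61) [0.11478893 0.11765505 0.12072131]
fixture 0.8 (array([517. ,  -4.7]), array([392.9, 174.4]), 81.49) [0.01003004 0.01453709 0.0950155 ]
cover 0.59 (array([527.3,  64.2]), array([145.1,  92.9]), 78.21) [0.08820056 0.09194156 0.11726659]
basket 0.56 (array([509.4, -92. ]), array([210. , 137.7]), 81.1) [0.01316489 0.01750633 0.05834022]
cork_pad 0.91 (array([448.4, 225.8]), array([412.6, 173.9]), 71.9) [0.0019488  0.00582263 0.00985292]
3.8583 [ 0.82701249  0.2718639  -1.23581289  1.64177474  0.25959363  1.41373579
  2.58154161]
red w (array([646.5, -43.3]), array([ 38.6, 370.6]), 43.53) [0.01482167 0.11773719 0.11963703] 933
fixture [(array([0.5306, 0.0814, 0.0849]), 0.66)]
reed_plate []
plate_mid []
cover [(array([0.5317, 0.0826, 0.0846]), 0.73)]
basket [(array([ 0.5077, -0.0888,  0.0131]), 0.62)]
```

```bash
cat > b.py <<'E'
from h import *
z=np.load("pics/w0.npz"); im=cv2.imread("pics/w0.png"); d=z["d"]; K={k:z[k] for k in("mtx","k1","rvec","tvec")}; K["k1"]=float(K["k1"])
P=redgrip(im,d,K); P=P[(abs(P[:,0]-.53)<.06)&(abs(P[:,1]-.08)<.06)&(P[:,2]>.105)]
print("red w",rect(P),P.mean(0),np.percentile(P[:,2],[5,50,95]),len(P))
for y in (-98.4,81.6):
  for p in ([.53,.08,.3],[.53,.08,.168],[.515,-.02,.16],[.486,.348,.1],[.486,.348,.3]):
    q=planner.ik(p,quat(np.deg2rad(y))); print(y,p,None if q is None else np.round(q,2))
E
python3 b.py
```

```text
red w (array([530.5,  78.6]), array([38.3, 16.4]), 80.73) [0.5302282  0.07724046 0.11827501] [0.11630657 0.11860368 0.11979037] 564
-98.4 [0.53, 0.08, 0.3] [ 0.81  0.29 -1.22  1.69  0.28  1.36  2.54]
-98.4 [0.53, 0.08, 0.168] [ 0.7   0.43 -1.12  1.85  0.42  1.13  2.43]
-98.4 [0.515, -0.02, 0.16] [ 0.95  0.41 -1.17  1.9   0.42  1.11  2.61]
-98.4 [0.486, 0.348, 0.1] [ 0.07  0.62 -1.    1.76  0.59  1.09  1.87]
-98.4 [0.486, 0.348, 0.3] [ 0.18  0.45 -1.16  1.54  0.42  1.42  1.99]
81.6 [0.53, 0.08, 0.3] [-1.32  0.18  1.23  1.77 -0.17  1.31 -0.2 ]
81.6 [0.53, 0.08, 0.168] [-1.23  0.44  1.23  1.93 -0.46  1.1   0.04]
81.6 [0.515, -0.02, 0.16] [-1.08  0.38  1.24  1.99 -0.41  1.06  0.2 ]
81.6 [0.486, 0.348, 0.1] [-1.57  0.76  1.21  1.84 -0.79  1.13 -0.21]
81.6 [0.486, 0.348, 0.3] [-1.62  0.43  1.22  1.63 -0.41  1.38 -0.49]
```

View pics/w0.png

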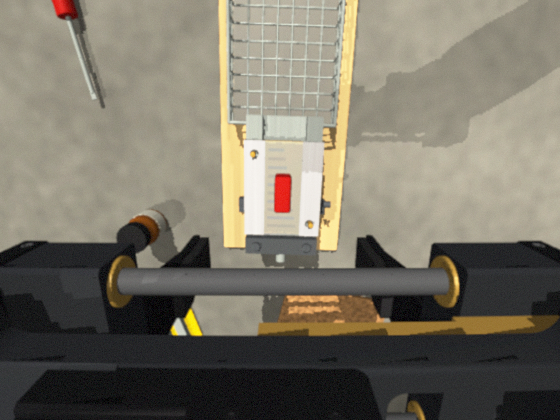

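The wrist view shows the grip at (283,193), the pins at (254,154) and (309,225), and the jar at (140,225), well clear. Next I'll grasp the cover and place it on the pad.

```bash
cat > c.py <<'E'
from h import *
q=quat(np.deg2rad(81.2)); g=np.array([.5304,.0790])
s=lambda t:(lambda r:print(t,round(r["clock"],2),np.round(r["ee_pos"],4),np.round(r["wrist_force"],1),round(r["opening"],4),np.round(r["finger_force"],1)))(read_state())
gripper_to(.045,25)
ctrl.reach([*g,.25],q); s("above")
ctrl.move_l([*g,.19],v=.15); ctrl.move_l([*g,.1655],v=.05); s("down")
gripper_to(.0,25); s("grip")
z0=read_state()["ee_pos"][2]
ctrl.move_l([*g,.19],v=.04); s("lift1")
ctrl.move_l([*g,.26],v=.15); s("lift2")
if read_state()["opening"]<.012: raise SystemExit("lost")
ctrl.move_l([.4865,.348,.2],v=.2); s("over pad")
ctrl.move_l([.4865,.348,.11],v=.15); ctrl.move_l([.4865,.348,.0872],v=.03); s("placed")
gripper_to(.045); s("open")
ctrl.move_l([.4865,.348,.22],v=.15)
im,d=vision.camera("top"); cv2.imwrite("pics/top1.png",im)
for t in ["cover","cork_pad","reed_plate","plate_mid","fixture"]:
    print(t,[(np.round(x["location"],4),round(x["p"],2)) for x in vision.spot_point("top",t)[:2]])
s("end")
E
python3 c.py
```

```text
above 7.65 [0.5304 0.079  0.2499] [-1.  -0.4  0.6] 0.0448 0.0
down 8.84 [0.5304 0.0789 0.1655] [-0.9 -1.1  0.3] 0.0449 0.0
grip 9.43 [0.5304 0.0791 0.1656] [-1.3  0.3  2.4] 0.018 25.0
lift1 10.2 [0.5303 0.0791 0.1899] [ 0.8 -0.4 -2.2] 0.0181 25.0
lift2 10.82 [0.53   0.0793 0.2593] [ 0.4  0.8 -2.2] 0.018 25.0
over pad 12.36 [0.4872 0.3466 0.2004] [-0.6 -0.3 -2.7] 0.0178 25.0
placed 14.02 [0.4866 0.348  0.0873] [-1.3  0.7 -3.3] 0.0183 25.0
open 14.79 [0.4865 0.348  0.0872] [ 0.8 -0.9  0.1] 0.0451 0.0
cover [(array([0.4816, 0.345 , 0.0032]), 0.69), (array([ 0.4627, -0.3682,  0.0022]), 0.42)]
cork_pad []
reed_plate [(array([0.5329, 0.0799, 0.0779]), 0.94), (array([ 0.4594, -0.3394,  0.0045]), 0.56)]
plate_mid [(array([0.53  , 0.0829, 0.0809]), 0.74)]
fixture [(array([0.5329, 0.0645, 0.0131]), 0.69), (array([ 0.4554, -0.306 ,  0.0077]), 0.3)]
end 16.12 [0.4864 0.3478 0.2195] [ 0.8 -0.  -0.8] 0.0447 0.0
```

```bash
cat >> h.py <<'E'
YAW=np.deg2rad(81.2); Q=quat(YAW); U=-np.array([np.cos(YAW),np.sin(YAW)]); V=np.array([-U[1],U[0]])
F0=np.array([.5304,.0790])+.012*U
def fx(x,y=0): return F0+x*U+y*V
def force(n=4):
    f=[]
    for _ in range(n): ctrl.pause(.02); f.append(read_state()["wrist_force"])
    f=np.mean(f,0); return np.array([f[:2]@U,f[:2]@V,f[2]])
E
cat > d.py <<'E'
from h import *
gripper_to(0.,20)
ctrl.reach([*fx(-40),.25],Q)
K=vision.calibration("wrist"); im,d=vision.camera("wrist"); cv2.imwrite("pics/w1.png",im)
print([(np.round(x["location"],4),round(x["p"],2)) for x in vision.spot_point("wrist","plate_mid")[:2]]) 
E
sed -i 's/fx(-40)/fx(-.040)/' d.py
cat >> d.py <<'E'
ctrl.move_l([*fx(-.04),.165],v=.12); ctrl.pause(.2)
b=force(10); print("bias",b,read_state()["clock"])
z=.165
while z>.148:
    z-= .001 if z>.159 else .0003
    ctrl.move_l([*fx(-.04),z],v=.02)
    f=force(2)-b
    if f[2]>2: print(round(z,4),np.round(f,1),read_state()["ee_pos"][2])
    if f[2]>12: break
print(read_state()["clock"],np.round(force(10)-b,1)); np.save("b.npy",b)
E
python3 d.py
```

```text
[(array([0.5322, 0.0843, 0.0823]), 0.6)]
bias [-0.09366367  0.0081117  -0.10003253] 19.425
0.156 [ 0.2 -0.9  3.2] 0.1561209688791972
0.1557 [ 1.  -2.2  7.9] 0.15610265948196467
0.1554 [ 1.2 -4.8 11.6] 0.1560511406717033
0.1551 [ 1.2 -6.2 15.9] 0.15603150687746214
24.8083 [ 1.4 -5.9 16.4]
```

View pics/w1.png

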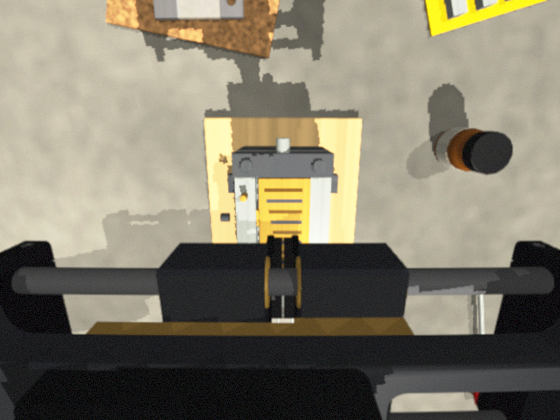

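The view shows the reed plate uncovered at about (283,210), with the closed fingers centred above the channel. Contact is at about 16 N. Next I'll drag it in small steps, regulating the force.

```bash
cat > e.py <<'E'
from h import *
import sys
x0,x1,target=map(float,sys.argv[1:4])
b=np.load("b.npy"); z=float(open("z").read()) if len(sys.argv)<5 else float(sys.argv[4])
x=x0
while x<x1-1e-6:
    x=min(x+.004,x1); ctrl.move_l([*fx(x),z],v=.03)
    f=force(3)-b; z+=np.clip((f[2]-target)/14000*.7,-.0005,.001)
    print(round(x,3),np.round(f,1),round(z,4))
    if f[2]>35: ctrl.move_l([*fx(x),z+.003],v=.03); print("high");break
open("z","w").write(str(z))
im,d=vision.camera("top"); cv2.imwrite(f"pics/t_{x:.3f}.png",im)
for t in ("plate_mid","reed_plate"):
  for r in vision.spot_point("top",t)[:1]:
    p=r["location"]; print(t,np.round(p,4),round(r["p"],2),"fx x,y",(p[:2]-F0)@U,(p[:2]-F0)@V)
print(read_state()["clock"])
E
python3 e.py -.040 -.016 17 .1551
```

```text
-0.036 [-0.9 -2.  11.4] 0.1548
-0.032 [-2.4 -3.6 14.2] 0.1547
-0.028 [-2.7 -4.  16.5] 0.1547
-0.024 [-2.4 -5.4 17. ] 0.1547
-0.02 [-2.8 -4.7 17. ] 0.1547
-0.016 [-3.  -4.7 17.2] 0.1547
plate_mid [0.5236 0.0639 0.0829] 0.82 fx x,y 0.0039625522465744105 -0.004409866865947632
reed_plate [0.5282 0.0599 0.0752] 0.63 fx x,y 0.007211730925454036 0.0007479270338427103
27.125
```

The plate is following, so I'll continue.

```bash
python3 e.py -.016 .030 17 | tail -6; python3 - <<'E'
from h import *
x,y,z=read_state()["ee_pos"]
ctrl.move_l([x,y,z+.02],v=.08)
ctrl.move_l([*fx(-.055),z+.035],v=.15); ctrl.pause(.1)
im,d=vision.camera("wrist");K=vision.calibration("wrist"); cv2.imwrite("pics/w2.png",im)
im2,d2=vision.camera("top"); cv2.imwrite("pics/t2.png",im2); K2=vision.calibration("top")
for c in("wrist","top"):
  for r in vision.spot_point(c,"plate_mid")[:1]:
    p=r["location"]; print(c,np.round(p,4),round(r["p"],2),(p[:2]-F0)@U,(p[:2]-F0)@V)
print(read_state()["clock"])
cv2.imwrite("pics/both.png",np.vstack([im[:300],cv2.resize(im2[190:320,180:400],(560,300))]))
E
```

```text
0.024 [-2.2 -4.8 17.5] 0.1548
0.028 [-1.9 -4.5 17.3] 0.1548
0.03 [-2.4 -4.1 16.6] 0.1548
plate_mid [0.517  0.0152 0.0806] 0.66 fx x,y 0.053098980942496175 -0.003481763956462164
reed_plate [0.5227 0.0135 0.0759] 0.7 fx x,y 0.05390694992413629 0.002411213739466089
31.2417
top [0.5207 0.0154 0.0833] 0.59 0.052335287671955916 0.00014408388763330988
32.675
```

View pics/both.png

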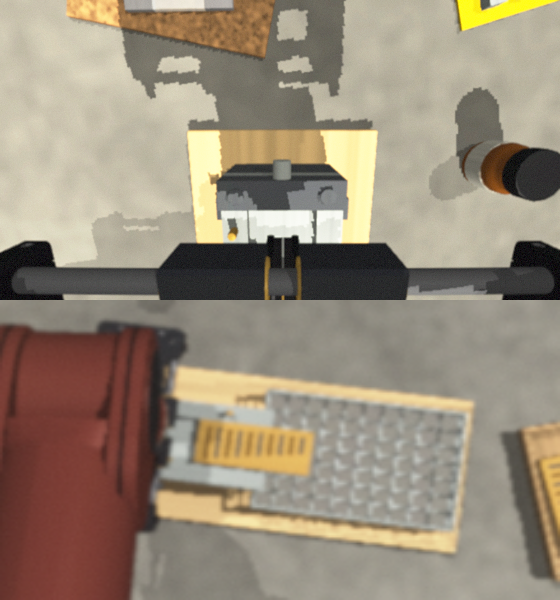

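The plate now sits with its centre at x≈53 mm, still in the channel, with its front over the basket. Its rear edge is at about (195,440) in the montage, and the space behind it is clear. I'll push gently from behind.

```bash
cat > f.py <<'E'
from h import *
ctrl.move_l([*fx(-.034),.18],v=.12); ctrl.move_l([*fx(-.034),.158],v=.08); ctrl.move_l([*fx(-.034),.1505],v=.03); ctrl.pause(.2)
b=force(8); print("b",b)
x=-.034
while x<.078:
    x+=.004; ctrl.move_l([*fx(x),.1505],v=.04); f=force(2)-b
    print(round(x,3),np.round(f,1))
    if abs(f).max()>15: print("stop"); break
ctrl.pause(.2)
im2,d2=vision.camera("top"); cv2.imwrite("pics/t3.png",im2)
for r in vision.spot_point("top","plate_mid")[:1]:
    p=r["location"]; print(np.round(p,4),round(r["p"],2),(p[:2]-F0)@U,(p[:2]-F0)@V)
print(read_state()["clock"])
E
python3 f.py
```

```text
b [ 0.16770966  0.11141334 -0.10883562]
-0.03 [-0.4 -0.2 -1. ]
-0.026 [-0.9  0.1  0.5]
-0.022 [-0.2 -0.9 -0. ]
-0.018 [-0.4 -0.6  0.3]
-0.014 [-1.2 -0.3 -0.3]
-0.01 [ 0.   0.2 -0.7]
-0.006 [-0.6 -0.2 -0.5]
-0.002 [-0.1  0.1 -0.1]
0.002 [-0.8  0.1  0.2]
0.006 [ 0.  -0.8 -0.3]
0.01 [-0.4  0.6 -0.5]
0.014 [-0.2 -0.3  0.2]
0.018 [-0.1  0.5  0.5]
0.022 [-0.3 -0.  -0.8]
0.026 [0.1 0.1 0.1]
0.03 [-0.   0.6  0.3]
0.034 [-0.5 -0.4 -0.1]
0.038 [-0.  -0.1 -0.6]
0.042 [-0.5  0.7  0.1]
0.046 [-0.2  0.  -0.6]
0.05 [-0.1 -0.6  0.1]
0.054 [0.  0.  0.4]
0.058 [-0.2  0.1  0.3]
0.062 [-0.3 -0.9  0.6]
0.066 [ 0.2 -0.7 -0.1]
0.07 [-0.3 -0.4  0.1]
0.074 [-0.6 -0.2  0.1]
0.078 [ 0.   0.2 -0.1]
[ 0.5003 -0.0938  0.0223] 0.55 0.16337073798611387 -0.003309721771659489
42.4167
```

Retreat and check before handing in.

```bash
python3 - <<'E'
from h import *
x,y,z=read_state()["ee_pos"]
ctrl.move_l([x,y,.22],v=.15); ctrl.reach([.53,.12,.32],Q); ctrl.pause(.3)
im,d=vision.camera("top"); im2,_=vision.camera("scene")
for c,t in (("top","plate_mid"),("top","cover"),("scene","plate_mid"),("scene","cover"),("top","basket")):
  print(c,t,[(np.round(r["location"],4),round(r["p"],2)) for r in vision.spot_point(c,t)[:2]])
cv2.imwrite("pics/fin.png",np.vstack([cv2.resize(im[190:330,100:400],(640,299)),cv2.resize(im2[110:290,120:420],(500,300))[:, :500] if 0 else cv2.resize(im2[120:280,80:420],(640,300))]))
print(read_state()["clock"])
E
```

```text
top plate_mid []
top cover [(array([0.4859, 0.3495, 0.0052]), 0.88)]
scene plate_mid [(array([ 0.4997, -0.0923,  0.0223]), 0.67)]
scene cover [(array([0.4861, 0.3522, 0.0053]), 0.95)]
top basket [(array([ 0.5071, -0.0911,  0.0136]), 0.8)]
44.3833
```

View pics/fin.png

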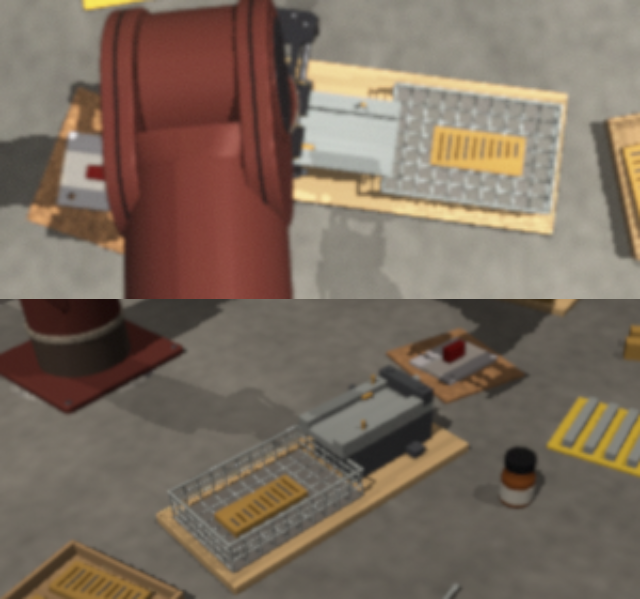

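The plate lies flat in the basket, at (480,150) in the upper view and (262,505) in the lower. The cover lies flat on the pad at (450,355).

```bash
python3 -c "
from rig import ctrl
print(ctrl.sign_off())"
```

```text
the job is handed in; nothing more can be done
None
```

The job is handed in at about 44 s on the robot clock: the cover lies flat on the cork pad and the reed plate lies flat in the wire basket, though the plate was already off the lip when I went to push it from behind (that push met no resistance).

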